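# Seat a taper tool holder in its turning seat and rock it

## Task

Take the router tool holder with the brass nut out of the wooden rack and seat its taper fully home, upright, in the tapered socket of the green stand. Then, while pressing it down gently but firmly enough that the taper grips, rock it to check that the seat turns freely: turn the holder, and the socket with it, anticlockwise (seen from above) until the socket's orange pointer passes the red mark on that side, then clockwise until it passes the other red mark. Finally let go and leave the holder seated, and leave the other things where they are.

Things in the scene. Friction and masses are not known exactly. Their poses are not given: they have to be found in the camera images.
- holder: Tool holder, about 0.4 kg, upright, taper down, in one of the rack's two holes, its flange resting on the rack's top. Heights above its origin (centre of the taper's small end, z up the axis): steel taper 0 to 38 mm, 22 mm across at the bottom, 42 at the top; neck to 42; flange 56 mm across, 42 to 54; plain round BRASS nut 40 mm across, 54 to 102 (the top): grip there.
- holder_gauge (a point): Point on the holder's axis at the large end of the taper, 38 mm above the holder's origin.
- rack: Light wooden block 100 x 190 x 70 mm (x, y, z), fixed, with two holes of 46 mm, 90 mm apart along its y, right through. Origin: centre of its underside. The brass-nut holder may be in either hole.
- stand: Green fixed stand: base 120 x 120 x 18 mm, dial 108 mm across, above it the steel socket, 68 mm across, 56 mm tall, with an orange pointer at its foot reaching 53 mm from the axis. Origin: centre of its underside. Black zero mark on the dial's -x side, red marks 25 degrees either side. The seat is delicate: pushes above 25 N harm it (contact force summed round the taper, about 2.5 times the push, over 60 N).
- stand_axis (a point): Fixed point on the vertical turning axis, 104 mm above the table: the MIDDLE setting of the socket's mouth. The socket sits on a clamped height-adjusting quill: its mouth is really anywhere from 8 mm below to 8 mm above this point, not measured; find it by feel. The cup matches the holder's taper (42 mm across at the mouth, 38 mm deep): fully home, holder_gauge is level with the mouth within 1 mm.
- socket (a joint): Angle of the socket about the vertical, rad; 0 with the pointer at the black mark, positive anticlockwise seen from above, stops at +-0.75; the red marks lie at +-0.44. It starts up to 0.15 either side of 0 and stays where it is left. Bearing drag 0.3 N m: under its weight alone the taper slips; press down with 10 to 15 N while turning.
- decoy: Another tool holder with a BLACK nut and a straight 28 mm shank, otherwise of the same size, in the rack's other hole. Leave alone. Origin: centre of the bottom of its shank.
- glue: White glue bottle, 56 mm across, 150 mm tall, standing. Leave alone. Origin: centre of its underside.
- offcut: Wood offcut 90 x 60 x 40 mm. Leave alone. Origin: centre of its underside.
- muffs: Yellow and black ear muffs lying on their cups, about 170 x 125 x 45 mm. Leave alone. Origin: on the table, midway between the cups.
Things that resemble listed ones, but are neither listed nor needed, are in the scene too. What is shaped like the holder but blue or pink is not meant.

How it is judged:
On the way, in this order (a step that is already met when the one before it is completed fails the run):
1. the holder is home in the socket, upright, and pressed down (over 18 N summed round the taper, a push of some 7 N) (horizontal distance between each of holder_gauge, holder and stand_axis below 0.002 m and z of holder_gauge in the frame of stand_axis below 0.011 m and angle between holder's own z axis and vertical below 0.04 rad and contact force between holder and stand above 18 N), for 0.2 s.
2. with the holder seated, the socket is turned anticlockwise past the red mark (more than 0.40 rad) (horizontal distance between each of holder_gauge, holder and stand_axis below 0.002 m and z of holder_gauge in the frame of stand_axis below 0.011 m and angle between holder's own z axis and vertical below 0.04 rad and value of joint socket above 0.4 rad), for 0.1 s.
3. then, with the holder still seated, clockwise past the other red mark (below -0.40 rad) (horizontal distance between each of holder_gauge, holder and stand_axis below 0.002 m and z of holder_gauge in the frame of stand_axis below 0.011 m and angle between holder's own z axis and vertical below 0.04 rad and value of joint socket below -0.4 rad), for 0.1 s.
At the end, for the whole second after the job is handed in: The holder stands home in the socket, its weight on it: both ends of its taper within 2 mm of the turning axis, the gauge point no higher than 11 mm above stand_axis, tilted less than 0.04 rad, at rest and released (horizontal distance between each of holder_gauge, holder and stand_axis below 0.002 m and z of holder_gauge in the frame of stand_axis below 0.011 m and angle between holder's own z axis and vertical below 0.04 rad and contact force between holder and stand above 1 N and linear speed of holder below 0.02 m/s and contact force between holder and the fingers below 0.05 N); the robot touches nothing.
It fails at once if the holder is pushed too hard into the socket (over 60 N summed round the taper, a push of some 25 N) (contact force between holder and stand above 60 N).
It fails at once if the socket or stand is pushed directly by the fingers (contact force between the fingers and stand above 3 N).
It fails at once if another thing (black-nutted holder, glue bottle, offcut or ear muffs) is moved by more than 20 mm (distance of any of decoy, glue, offcut, muffs from where it was at the start of the episode above 0.02 m).
It also fails if it takes over 58 s, if anything falls off the work surface, if the arm or the gripper's body presses on something with over 40 N, if the wrist force passes 120 N, or if a joint passes its speed limit or range.

## Robot

A 7-joint arm with a two-finger parallel gripper is mounted at the origin on the work surface. World frame = base frame: x ahead of the robot, y to its left, z up, the work surface at z = 0. Lengths are in m, angles in rad, forces in N, time in s.
With the tool pointing down it reaches from about 0.4 to 0.85 m from the base axis. Payload 10.4 kg.
Tool frame: the origin (TCP) lies on the mounting face of the last link; the fingertips stand r.tips_ahead ahead of it and the grasp point (between the pads) lies 164 mm ahead of it (r.tips_ahead is the distance from the TCP to the fingertips, in m); z points along the fingers, y is the line along which they close (so a half turn about z gives the same grasp; the last joint's range is limited). The gripper opens to 87 mm and grips with 3 to 60 N. Pads are 19 mm wide; open, the fingers measure 117 mm over their backs; the gripper's body (75 mm by 190 mm) begins 51 mm behind the grasp point.
Start: joints at [1.26, 0.332, -0.065, 1.46, 0.022, 1.35, -0.088], TCP at [0.177, -0.599, 0.405] pointing down, gripper open.
Joint ranges: [-2.6, 2.6], [-0.5, 2.12], [-1.47, 1.34], [0.16, 2.42], [-1.27, 4.41], [0.06, 2.06], [-2.6, 2.6]. Speed limits (rad/s): [2.22, 2.22, 2.79, 2.79, 3.14, 3.14, 3.14].

## Interface

Orientations are given as a unit quaternion [x, y, z, w].
In Python, from bench import telemetry, imaging, job, r gives the robot as it stands.
- The arm moves only by the tool move_arm, never from a script. Its argument "steps" is a list of rows, each an object of numbers: "dx", "dy", "dz": the shift along the tool's x, y, z in cm; "spin": the turn about the tool's z in rad. In form: [{"dx": .., "dy": .., "dz": .., "spin": ..}, ...]. A call has 1 to 12 rows; each row shifts and turns the commanded pose from where the row before left it, along the tool's axes as they then stand; what a row does not reach is not made up. A row lasts 1/10 s, in which the tool goes at most 50 mm and 8.59 degrees, less where a joint would pass 70% of its speed; a pose out of reach is approached as far as the arm can. A call with a gripper value outside its range is refused whole. "claw" is the finger opening in cm, from 0 to 8.7, set as the call begins (left out, the last holds). The fingers move at their own pace and stop on an object; "squeeze" is the grip in N (left out, the last holds). Time passes only in rows, so rows that do not move let the fingers close. It gives the time, the measured TCP pose, the force, the opening and the grip force at its end, in the units of the state.
- telemetry.read_state(): the state, without advancing time (a new reading comes with each control period).
- imaging.camera(name): name is "side" or "top" or "wrist"; returns a dict with "img" (400x640x3 uint8, red, green, blue), "camera_matrix" (3x3 intrinsics, pixels), "D" ([k1, k2, p1, p2, k3] as OpenCV has them; the pictures are not rectified), "R" (3x3) and "t" (3): a world point X has camera coordinates R X + t. Camera axes: x right, y down, z forward; pixel columns grow to the right and rows downward; lengths in m; the calibration is good to about 2 mm. A picture is of the moment at which its call begins. There is no depth.
- job.close_job(): hands the job in; it is judged then, once.
The state is a dict: "time": time; "joint_positions": joint angles; "joint_vel": joint speeds; "joint_torque": joint torques, N m; "ee_pos": TCP position; "eef_rot": TCP orientation; "ft_force": force on the tool from outside, world axes, zero at the start; "torque": the same for the moment, N m; "width": finger opening in m; "grip_force": force on a finger pad.
Only numpy, scipy, OpenCV 4.12 (cv2) and the standard library are available. Lean on these libraries where they do the work, as an engineer would, in place of code of your own. Each camera call takes 0.05 s, during which the arm holds its last target. There are 200 camera calls.

## Working session

There is one attempt and no reset: what is moved stays moved. The work goes in short steps, Python scripts to look and compute and a tool call to move; the robot and the scene stay as the last step left them, time stands still between calls to the robot, and variables do not carry over. Pictures are saved under pics/ and viewed, at most 10 in all, crops included, and the job is handed in when it is done.

Besides the shell and the picture viewer there is one more tool, called after ">>>" as name([rows], argument=value, ...), one row to a line, values as JSON. move_arm: Moves the arm, as the interface text tells. Its arguments: {"type":"object","properties":{"steps":{"type":"array","items":{"type":"object","properties":{"dx":{"type":"number"},"dy":{"type":"number"},"dz":{"type":"number"},"spin":{"type":"number"}}}},"claw":{"type":"number"},"squeeze":{"type":"number"}},"required":["steps"]}

```bash
mkdir -p pics
cat > h.py <<'E'
import numpy as np, cv2
from bench import telemetry, imaging, job, r
def snap(n,f):
    c=imaging.camera(n); cv2.imwrite('pics/'+f,c['img'][:,:,::-1]); 
    np.savez('pics/'+f+'.npz',**{k:np.array(c[k]) for k in('camera_matrix','D','R','t')}); return c
def ray(f,u,v):
    c=np.load('pics/'+f+'.npz'); p=cv2.undistortPoints(np.array([[[u,v]]],float),c['camera_matrix'],c['D'])[0,0]
    return -c['R'].T@c['t'], c['R'].T@np.array([p[0],p[1],1.])
def at(f,u,v,z):
    o,d=ray(f,u,v); return o+d*(z-o[2])/d[2]
E
python3 - <<'E'
from h import *
snap('top','top1.png');snap('side','side1.png')
s=telemetry.read_state();print(s,r.tips_ahead)
for n in('top1.png','side1.png'):
    o,d=ray(n,320,200);print(o,d)
E
```

```text
{'time': 0.1, 'joint_positions': array([ 1.2603977 ,  0.33281607, -0.06470957,  1.46084681,  0.02159454,
        1.34990377, -0.08849186]), 'joint_vel': array([ 8.63420286e-05, -2.42050166e-03, -2.46604281e-04, -2.03018619e-03,
        5.58719689e-04, -1.52844751e-03,  6.43342790e-04]), 'joint_torque': array([ 1.15112605e-03, -6.24547362e+01,  2.44361674e-02, -3.90717208e+01,
       -6.13916572e-02,  3.65420384e-02,  7.22725031e-05]), 'ee_pos': array([ 0.1773821 , -0.59918337,  0.40403378]), 'eef_rot': array([ 9.89661637e-01,  1.43420487e-01, -1.15883158e-04, -6.28799134e-04]), 'ft_force': array([-0.69640852, -0.16463333,  0.07286682]), 'torque': array([ 0.03938798, -0.02330413,  0.02041941]), 'grip_force': 0.0, 'width': 0.08688692689043515} 0.1822
[0.48109445 0.03545176 0.98984834] [ 0.05353191 -0.00158406 -0.99865006]
[ 0.50259442 -0.50924769  0.65290319] [ 0.02618164  0.69143495 -0.72197359]
```

View pics/top1.png

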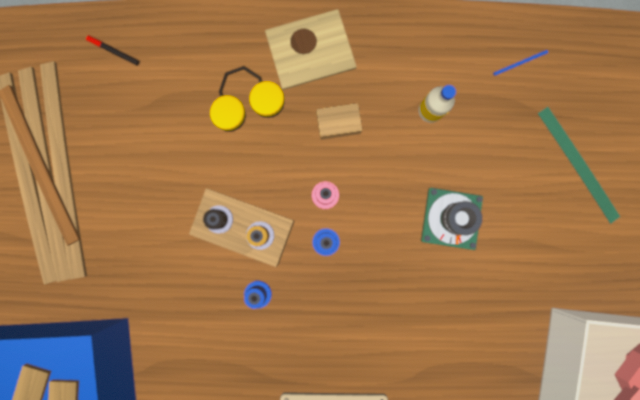

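View pics/side1.png

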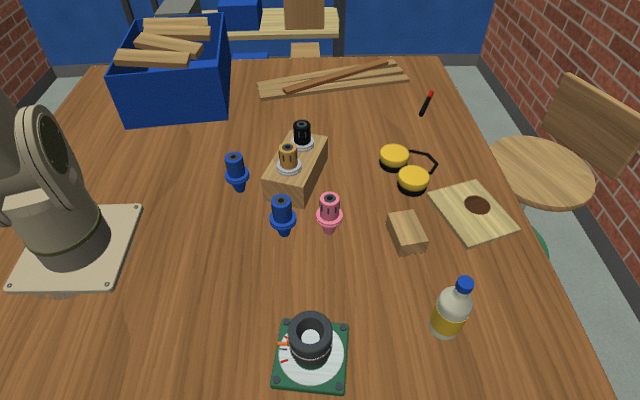

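Top: the brass holder is near (259,236) in the rack, the black one near (216,219), and the stand near (455,218). I'll enlarge both views.

Run:
```python
import cv2,numpy as np
a=cv2.imread('pics/top1.png');b=cv2.imread('pics/side1.png')
f=lambda i,x,y,w,h:cv2.resize(i[y:y+h,x:x+w],(400,300),interpolation=cv2.INTER_CUBIC)
o=np.vstack([np.hstack([f(a,220,210,80,60),f(a,415,185,80,60)]),np.hstack([f(b,255,125,80,60),f(b,260,305,100,75)])])
cv2.imwrite('pics/crop1.png',o)
```

```text
(no output)
```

View pics/crop1.png

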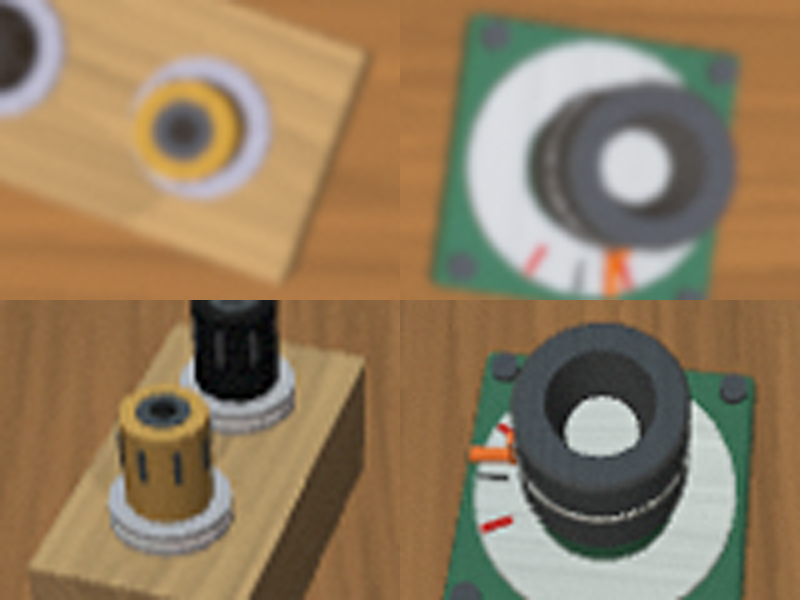

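Run:
```python
from h import *
T='top1.png';S='side1.png'
print('nut top',at(T,257,235.6,.13),'flange',at(T,260,235.2,.082),'side nut',at(S,287.5,146.5,.13))
print('decoy',at(T,215,217.5,.13))
print('base',at(T,451.9,218.5,.018));
for z in(.096,.104,.112):print('mouth',at(T,464.7,217.5,z),at(S,309.5,331.5,z))
# rack corners top z=.07: TR (365,50) BR(280,283)
print('rack',at(T,292.5,219.5,.07),at(T,275.5,266,.07),at(T,206,190,.07))
for u,v in((472,15),(738,55),(432,285)):print('sc',at(T,415+(u-400)/5-.5,185+v/5-.5,.018))
```

```text
nut top [0.45838007 0.15235535 0.13      ] flange [0.45799669 0.15288135 0.082     ] side nut [0.45793551 0.15477025 0.13      ]
decoy [0.49150682 0.23326266 0.13      ]
base [ 0.49682431 -0.24987928  0.018     ]
mouth [ 0.49779519 -0.2527404   0.096     ] [ 0.49553501 -0.25066109  0.096     ]
mouth [ 0.49764571 -0.25016106  0.104     ] [ 0.49563642 -0.25437573  0.104     ]
mouth [ 0.49749624 -0.24758172  0.112     ] [ 0.49573783 -0.25809037  0.112     ]
rack [0.49028272 0.08908517 0.07      ] [0.39609382 0.12209204 0.07      ] [0.54810546 0.26697539 0.07      ]
sc [ 0.56290999 -0.19988132  0.018     ]
sc [ 0.54716493 -0.31645768  0.018     ]
sc [ 0.44699086 -0.18278353  0.018     ]
```

>>> move_arm([
  {"spin":-0.148},
  {"spin":-0.148},
  {"spin":-0.148},
  {"spin":-0.148},
  {"spin":-0.148},
  {"spin":-0.148},
  {"dx":4.4,"dy":1.6},
  {"dx":4.4,"dy":1.6},
  {"dx":4.4,"dy":1.6},
  {"dx":4.4,"dy":1.6},
  {"dx":4.4,"dy":1.6},
  {"dx":4.4,"dy":1.6},
], claw=6.0, squeeze=40)

```text
$.steps[0]: bad value
```

>>> move_arm([
  {"dx":4.4,"dy":1.6},
  {"dx":4.4,"dy":1.6},
  {"dx":4.4,"dy":1.6},
  {"dx":4.4,"dy":1.6},
  {},
])

```text
$.steps[0]: bad value
```

```bash
cat >> h.py <<'E'
from scipy.spatial.transform import Rotation as Ro
def tool(): 
    s=telemetry.read_state(); return s,Ro.from_quat(s['eef_rot']).as_matrix()
def to(x,y,z,what=''):
    "cm in tool axes to bring the grasp point to x,y,z"
    s,M=tool(); g=s['ee_pos']+M[:,2]*.164
    print(what,'g',g.round(4),'yaw_y',round(float(np.degrees(np.arctan2(M[1,1],M[0,1]))),2),'delta cm',((M.T@(np.array([x,y,z])-g))*100).round(2),'t',s['time'],'F',s['ft_force'].round(2),'w',round(s['width'],4),'grip',round(s['grip_force'],1),'M',s['torque'].round(2))
E
python3 - <<'E'
from h import *
snap('wrist','w1.png'); to(.458,.153,.24); print(telemetry.read_state()['joint_positions'])
o,d=ray('w1.png',320,200);print(o,d)
E
```

```text
g [ 0.1773 -0.599   0.2402] yaw_y -73.51 delta cm [ 48.26 -64.15   0.08] t 0.15 F [-0.45 -0.07  0.64] w 0.0869 grip 0.0 M [-0.03 -0.   -0.04]
[ 1.26043121  0.3327113  -0.06470739  1.46073074  0.02159314  1.34987911
 -0.08849822]
[ 0.24647455 -0.57933401  0.38397074] [-0.24270825 -0.08238671 -0.96666316]
```

View pics/w1.png

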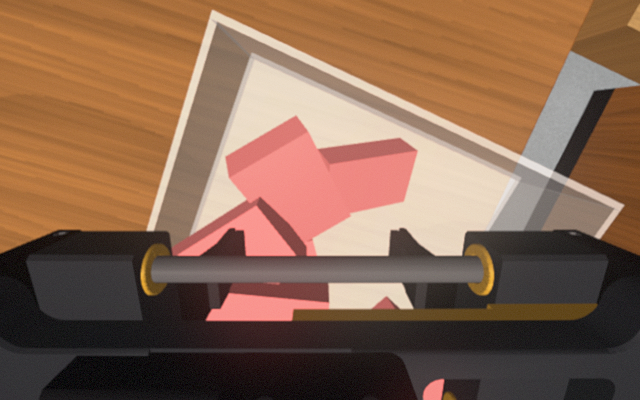

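The moves were refused because every row needs all four keys. The wrist view shows the tray under the start pose, with the fingers at the image bottom.

>>> move_arm([
  {"dx":0,"dy":0,"dz":0,"spin":-0.148},
  {"dx":0,"dy":0,"dz":0,"spin":-0.148},
  {"dx":0,"dy":0,"dz":0,"spin":-0.148},
  {"dx":0,"dy":0,"dz":0,"spin":-0.148},
  {"dx":0,"dy":0,"dz":0,"spin":-0.148},
  {"dx":0,"dy":0,"dz":0,"spin":-0.148},
  {"dx":4.4,"dy":1.6,"dz":0,"spin":0},
  {"dx":4.4,"dy":1.6,"dz":0,"spin":0},
  {"dx":4.4,"dy":1.6,"dz":0,"spin":0},
  {"dx":4.4,"dy":1.6,"dz":0,"spin":0},
  {"dx":4.4,"dy":1.6,"dz":0,"spin":0},
  {"dx":4.4,"dy":1.6,"dz":0,"spin":0},
], claw=6.0, squeeze=40)

```text
time: 1.35
ee_pos: [0.3685, -0.3909, 0.4047]
eef_rot: [0.832, 0.555, -0.0, 0.0]
ft_force: [1.2, -0.2, 0.2]
width: 0.0597
grip_force: 0.0
```

Run:
```python
from h import *
to(.497,-.25,.24); to(.458,.153,.24); print(telemetry.read_state()['joint_positions'])
```

```text
g [ 0.3685 -0.391   0.2407] yaw_y -22.64 delta cm [17.96  6.43  0.07] t 1.35 F [ 1.23 -0.22  0.17] w 0.0597 grip 0.0 M [-0.04 -0.12 -0.04]
 g [ 0.3685 -0.391   0.2407] yaw_y -22.64 delta cm [ 53.65 -12.68   0.06] t 1.35 F [ 1.23 -0.22  0.17] w 0.0597 grip 0.0 M [-0.04 -0.12 -0.04]
[ 1.06007893  0.16179274 -0.3663333   1.67833426  0.05996498  1.31244679
  0.28760885]
```

>>> move_arm([
  {"dx":4,"dy":2.1,"dz":0,"spin":0},
  {"dx":4,"dy":2.1,"dz":0,"spin":0},
  {"dx":4,"dy":2.2,"dz":0,"spin":0},
  {"dx":0,"dy":0,"dz":0,"spin":0},
  {"dx":0,"dy":0,"dz":0,"spin":0},
])

```text
time: 1.85
ee_pos: [0.4735, -0.3055, 0.4044]
eef_rot: [0.831, 0.556, -0.0, -0.0]
ft_force: [-0.7, -0.3, -0.2]
width: 0.0602
grip_force: 0.0
```

Run:
```python
from h import *
snap('wrist','w2.png'); to(.458,.153,.24)
```

```text
g [ 0.4724 -0.3068  0.2404] yaw_y -22.64 delta cm [ 4.188e+01 -1.903e+01  4.000e-02] t 1.9 F [ 0.14 -1.13 -0.1 ] w 0.0602 grip 0.0 M [-0.08 -0.03  0.02]
```

View pics/w2.png

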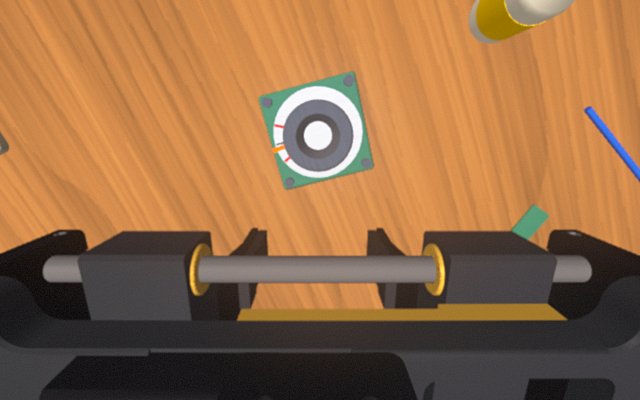

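The wrist view shows the stand from almost overhead: mouth centre near (319,132), pointer (278,149). I'll fit its rims.

Run:
```python
from h import *
im=cv2.imread('pics/w2.png'); f='w2.png'
h=cv2.cvtColor(im,cv2.COLOR_BGR2HSV)[60:200,250:390]
def fit(m,z,n):
    m=cv2.morphologyEx(m.astype(np.uint8),cv2.MORPH_OPEN,np.ones((3,3)))
    cs,_=cv2.findContours(m,cv2.RETR_EXTERNAL,cv2.CHAIN_APPROX_NONE)
    c=max(cs,key=cv2.contourArea); c=cv2.convexHull(c); (x,y),ax,_=cv2.fitEllipse(c); x+=250;y+=60
    p=at(f,x,y,z); o=at(f,0,0,10)
    cam=ray(f,x,y)[0]; K=np.load('pics/'+f+'.npz')['camera_matrix'][0,0]
    print(n,(round(x,1),round(y,1)),np.round(ax,1),p.round(4),'mm',np.round(np.array(ax)*(cam[2]-z)/K*1000,1))
grey=(h[...,1]<70)&(h[...,2]<150)
fit(grey,.104,'outer')
white=(h[...,1]<50)&(h[...,2]>185)
mm=white.copy(); 
n,l=cv2.connectedComponents(white.astype(np.uint8)); fit(l==l[131-60,319-250],.06,'hole bottom')
fit(white,.02,'dial')
dark=(h[...,1]<70)&(h[...,2]<80)
fit(dark,.104,'mouth')
print(h[131-60,40:100,2])
```

```text
outer (317.7, 135.1) [69.3 71.1] [ 0.4983 -0.2508  0.104 ] mm [67.  68.7]
hole bottom (317.5, 135.0) [27.7 28.4] [ 0.4976 -0.2523  0.06  ] mm [31.  31.8]
dial (317.5, 131.5) [89.4 91.8] [ 0.4987 -0.2499  0.02  ] mm [112.4 115.4]Traceback (most recent call last):
  File "<stdin>", line 18, in <module>
  File "<stdin>", line 7, in fit
ValueError: max() iterable argument is empty
```

>>> move_arm([
  {"dx":4,"dy":-2.1,"dz":0,"spin":0},
  {"dx":4,"dy":-2.1,"dz":0,"spin":0},
  {"dx":4,"dy":-2.1,"dz":0,"spin":0},
  {"dx":4,"dy":-2.1,"dz":0,"spin":0},
  {"dx":4,"dy":-2.1,"dz":0,"spin":0},
  {"dx":4,"dy":-2.1,"dz":0,"spin":0},
  {"dx":4,"dy":-2.1,"dz":0,"spin":0},
  {"dx":4,"dy":-2.1,"dz":0,"spin":0},
  {"dx":4,"dy":-2.2,"dz":0,"spin":0},
  {"dx":0,"dy":0,"dz":0,"spin":0},
  {"dx":0,"dy":0,"dz":0,"spin":0},
])

```text
time: 3.0
ee_pos: [0.4359, 0.0984, 0.4048]
eef_rot: [0.832, 0.554, -0.0, 0.0]
ft_force: [-0.5, -0.9, 0.4]
width: 0.0599
grip_force: 0.0
```

Run:
```python
from h import *
snap('wrist','w3.png'); to(.458,.153,.11)
im=cv2.imread('pics/w3.png'); cv2.imwrite('pics/w3c.png',cv2.resize(im[:240,160:480],(800,600),interpolation=cv2.INTER_CUBIC))
```

```text
g [0.4362 0.0973 0.2407] yaw_y -22.76 delta cm [ 5.99 -0.15 13.06] t 3.05 F [ 0.03 -0.39 -0.26] w 0.0602 grip 0.0 M [ 0.   -0.04 -0.01]
```

View pics/w3c.png

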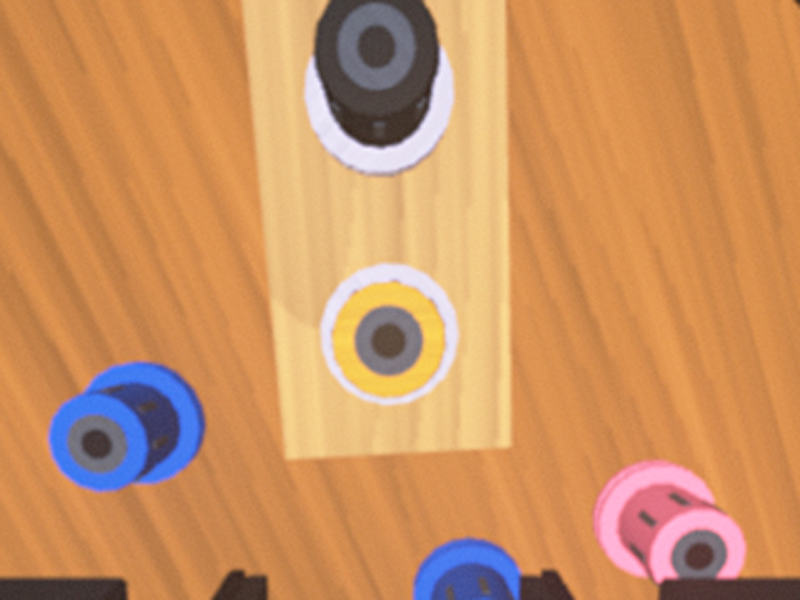

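The crop shows the brass nut top at (388,340), i.e. image (314.9,135.6), and its flange at (390,334). The black holder is ahead of it and the blue and pink lookalikes are to the sides.

Run:
```python
from h import *
p=at('w3.png',314.9,135.6,.13);q=at('w3.png',315.7,133.2,.082);print(p,q); to(p[0],p[1],.11)
```

```text
[0.45900597 0.15424902 0.13      ] [0.45969541 0.15436282 0.082     ]
 g [0.4362 0.0973 0.2407] yaw_y -22.76 delta cm [ 6.15 -0.1  13.06] t 3.05 F [ 0.03 -0.39 -0.26] w 0.0602 grip 0.0 M [ 0.   -0.04 -0.01]
```

>>> move_arm([
  {"dx":3.1,"dy":-0.1,"dz":0,"spin":0},
  {"dx":3.0,"dy":0,"dz":0,"spin":0},
  {"dx":0,"dy":0,"dz":3,"spin":0},
  {"dx":0,"dy":0,"dz":4,"spin":0},
  {"dx":0,"dy":0,"dz":3,"spin":0},
  {"dx":0,"dy":0,"dz":2,"spin":0},
  {"dx":0,"dy":0,"dz":1,"spin":0},
  {"dx":0,"dy":0,"dz":0,"spin":0},
  {"dx":0,"dy":0,"dz":0,"spin":0},
])

```text
time: 3.95
ee_pos: [0.4591, 0.1551, 0.2755]
eef_rot: [0.832, 0.554, 0.0, 0.0]
ft_force: [-0.8, -0.6, 0.7]
width: 0.0596
grip_force: 0.0
```

Run:
```python
from h import *
to(.459,.154,.11)
```

```text
g [0.4593 0.1551 0.1115] yaw_y -22.7 delta cm [-0.11  0.02  0.15] t 3.95 F [-0.78 -0.59  0.74] w 0.0596 grip 0.0 M [-0.   -0.02  0.06]
```

>>> move_arm([
  {"dx":-0.1,"dy":0,"dz":0.1,"spin":0},
  {"dx":0,"dy":0,"dz":0,"spin":0},
  {"dx":0,"dy":0,"dz":0,"spin":0},
  {"dx":0,"dy":0,"dz":0,"spin":0},
  {"dx":0,"dy":0,"dz":0,"spin":0},
  {"dx":0,"dy":0,"dz":0,"spin":0},
], claw=3.0, squeeze=40)

```text
time: 4.55
ee_pos: [0.4583, 0.1548, 0.2742]
eef_rot: [0.832, 0.555, 0.0, 0.0]
ft_force: [-1.7, -1.7, 5.4]
width: 0.0393
grip_force: 40.0
```

>>> move_arm([
  {"dx":0,"dy":0,"dz":-0.5,"spin":0},
  {"dx":0,"dy":0,"dz":-1,"spin":0},
  {"dx":0,"dy":0,"dz":-2,"spin":0},
  {"dx":0,"dy":0,"dz":-3,"spin":0},
  {"dx":0,"dy":0,"dz":-3,"spin":0},
  {"dx":0,"dy":0,"dz":-3,"spin":0},
  {"dx":0,"dy":0,"dz":-1,"spin":0},
  {"dx":0,"dy":0,"dz":0,"spin":0},
])

```text
time: 5.35
ee_pos: [0.4583, 0.1549, 0.4097]
eef_rot: [0.832, 0.555, 0.001, 0.001]
ft_force: [-0.1, 0.0, -5.2]
width: 0.0391
grip_force: 40.0
```

Run:
```python
from h import *
to(.498,-.2505,.24); print(telemetry.read_state()['joint_positions'])
```

```text
g [0.4586 0.1549 0.2457] yaw_y -22.64 delta cm [-35.9   19.23   0.58] t 5.35 F [-0.09  0.03 -5.25] w 0.0391 grip 40.0 M [-0.03 -0.04  0.03]
[ 0.46361472  0.08431548 -0.91331605  1.77624721  0.070116    1.31240962
 -0.8609134 ]
```

>>> move_arm([
  {"dx":-2,"dy":1,"dz":0,"spin":0},
  {"dx":-4,"dy":2.1,"dz":0,"spin":0},
  {"dx":-4,"dy":2.1,"dz":0,"spin":0},
  {"dx":-4,"dy":2.1,"dz":0,"spin":0},
  {"dx":-4,"dy":2.1,"dz":0,"spin":0},
  {"dx":-4,"dy":2.2,"dz":0,"spin":0},
  {"dx":-4,"dy":2.2,"dz":0,"spin":0},
  {"dx":-4,"dy":2.2,"dz":0,"spin":0},
  {"dx":-4,"dy":2.2,"dz":0,"spin":0},
  {"dx":-1.9,"dy":1,"dz":0,"spin":0},
  {"dx":0,"dy":0,"dz":0,"spin":0},
  {"dx":0,"dy":0,"dz":0,"spin":0},
])

```text
time: 6.55
ee_pos: [0.4972, -0.2501, 0.407]
eef_rot: [0.832, 0.555, -0.0, -0.001]
ft_force: [0.2, 0.4, -4.8]
width: 0.0392
grip_force: 40.0
```

Run:
```python
from h import *
to(.498,-.2505,.19)
a=snap('side','s2.png')['img'];b=snap('wrist','w4.png')['img'];c=snap('top','t2.png')['img']
f=lambda i,x,y,w,h:cv2.resize(i[y:y+h,x:x+w],(400,600),interpolation=cv2.INTER_CUBIC)
cv2.imwrite('pics/crop2.png',np.hstack([f(a,250,210,120,180),f(b,240,80,160,240)])[:,:,::-1])
```

```text
g [ 0.4968 -0.2497  0.243 ] yaw_y -22.62 delta cm [-0.03  0.15  5.29] t 6.55 F [ 0.19  0.42 -4.81] w 0.0392 grip 40.0 M [ 0.08 -0.09  0.01]
```

View pics/crop2.png

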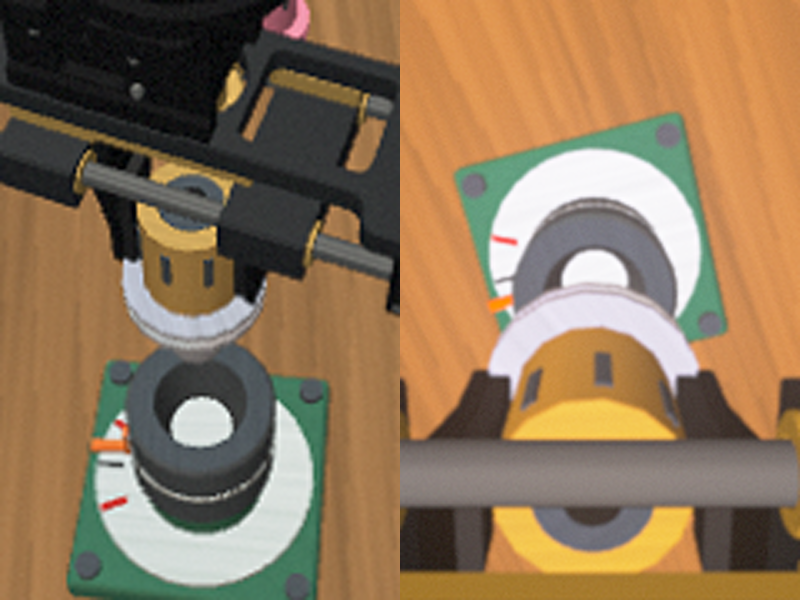

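The side view shows the holder upright over the socket. The wrist crop shows the flange's front edge at (595,298) top / (595,284) bottom, and the nut's top edges at y≈400 and ≈575.

Run:
```python
from h import *
s,M=tool();g=s['ee_pos']+M[:,2]*.164
for n,y,z in(('flange top',298,-.028),('flange bot',284,-.040),('nut front',400,.020),('nut back',575,.020)):
    p=at('w4.png',317.5,80+y/2.5-.5,g[2]+z); print(n,(M.T@(p-g)*1000).round(1))
```

```text
flange top [26.3  1.3 28. ]
flange bot [26.9  1.4 40. ]
nut front [ 19.5   1.2 -20. ]
nut back [-17.3   1.2 -20. ]
```

>>> move_arm([
  {"dx":0,"dy":0.15,"dz":2,"spin":0},
  {"dx":0,"dy":0,"dz":2,"spin":0},
  {"dx":0,"dy":0,"dz":2,"spin":0},
  {"dx":0,"dy":0,"dz":1,"spin":0},
  {"dx":0,"dy":0,"dz":0.5,"spin":0},
  {"dx":0,"dy":0,"dz":0,"spin":0},
  {"dx":0,"dy":0,"dz":0,"spin":0},
])

```text
time: 7.4
ee_pos: [0.499, -0.251, 0.3347]
eef_rot: [0.832, 0.555, 0.0, 0.001]
ft_force: [-0.1, -0.0, -4.3]
width: 0.0393
grip_force: 40.0
```

Run:
```python
from h import *
to(.498,-.2505,.148)
```

```text
g [ 0.4992 -0.2511  0.1707] yaw_y -22.62 delta cm [ 0.01 -0.13  2.27] t 7.4 F [-0.11 -0.01 -4.26] w 0.0393 grip 40.0 M [-0.09 -0.08  0.03]
```

>>> move_arm([
  {"dx":0,"dy":-0.1,"dz":0.3,"spin":0},
  {"dx":0,"dy":0,"dz":0.3,"spin":0},
  {"dx":0,"dy":0,"dz":0.3,"spin":0},
  {"dx":0,"dy":0,"dz":0,"spin":0},
])

```text
time: 7.8
ee_pos: [0.4976, -0.2507, 0.3243]
eef_rot: [0.832, 0.555, -0.0, -0.0]
ft_force: [-0.4, 0.1, -4.1]
width: 0.0388
grip_force: 40.0
```

>>> move_arm([
  {"dx":0,"dy":0,"dz":0.1,"spin":0},
  {"dx":0,"dy":0,"dz":0.1,"spin":0},
  {"dx":0,"dy":0,"dz":0,"spin":0},
])

```text
time: 8.1
ee_pos: [0.4977, -0.2507, 0.3226]
eef_rot: [0.832, 0.555, -0.0, -0.0]
ft_force: [-0.2, -0.2, -4.2]
width: 0.039
grip_force: 40.0
```

>>> move_arm([
  {"dx":0,"dy":0,"dz":0.1,"spin":0},
  {"dx":0,"dy":0,"dz":0.1,"spin":0},
  {"dx":0,"dy":0,"dz":0,"spin":0},
])

```text
time: 8.4
ee_pos: [0.4977, -0.2507, 0.3206]
eef_rot: [0.832, 0.555, -0.0, -0.0]
ft_force: [0.3, -1.0, -4.0]
width: 0.0393
grip_force: 40.0
```

Now at TCP z 0.3206; home is expected between 0.304 and 0.320, so I'll go on in small steps.

>>> move_arm([
  {"dx":0,"dy":0,"dz":0.1,"spin":0},
  {"dx":0,"dy":0,"dz":0.1,"spin":0},
  {"dx":0,"dy":0,"dz":0,"spin":0},
])

```text
time: 8.7
ee_pos: [0.4977, -0.2507, 0.3186]
eef_rot: [0.832, 0.555, -0.0, -0.0]
ft_force: [0.9, -0.8, -4.6]
width: 0.0389
grip_force: 40.0
```

>>> move_arm([
  {"dx":0,"dy":0,"dz":0.1,"spin":0},
  {"dx":0,"dy":0,"dz":0,"spin":0},
])

```text
time: 8.9
ee_pos: [0.4977, -0.2507, 0.3176]
eef_rot: [0.832, 0.555, -0.0, -0.0]
ft_force: [-0.5, 0.2, -4.8]
width: 0.0395
grip_force: 40.0
```

>>> move_arm([
  {"dx":0,"dy":0,"dz":0.1,"spin":0},
  {"dx":0,"dy":0,"dz":0,"spin":0},
])

```text
time: 9.1
ee_pos: [0.4977, -0.2507, 0.3166]
eef_rot: [0.832, 0.555, -0.0, -0.0]
ft_force: [-0.2, -0.0, -4.7]
width: 0.0389
grip_force: 40.0
```

>>> move_arm([
  {"dx":0,"dy":0,"dz":0.1,"spin":0},
  {"dx":0,"dy":0,"dz":0,"spin":0},
])

```text
time: 9.3
ee_pos: [0.4977, -0.2507, 0.3156]
eef_rot: [0.832, 0.555, -0.0, -0.0]
ft_force: [0.1, -0.0, -3.7]
width: 0.0395
grip_force: 40.0
```

>>> move_arm([
  {"dx":0,"dy":0,"dz":0.1,"spin":0},
  {"dx":0,"dy":0,"dz":0,"spin":0},
])

```text
time: 9.5
ee_pos: [0.4976, -0.2508, 0.3146]
eef_rot: [0.832, 0.555, -0.0, -0.0]
ft_force: [-1.2, -0.1, -4.4]
width: 0.0391
grip_force: 40.0
```

>>> move_arm([
  {"dx":0,"dy":0,"dz":0.1,"spin":0},
  {"dx":0,"dy":0,"dz":0,"spin":0},
])

```text
time: 9.7
ee_pos: [0.4975, -0.2508, 0.3136]
eef_rot: [0.832, 0.555, -0.0, -0.0]
ft_force: [-2.7, 0.1, -1.9]
width: 0.0392
grip_force: 40.0
```

>>> move_arm([
  {"dx":0,"dy":0,"dz":0.1,"spin":0},
  {"dx":0,"dy":0,"dz":0,"spin":0},
])

```text
time: 9.9
ee_pos: [0.4974, -0.2508, 0.3128]
eef_rot: [0.832, 0.554, -0.0, -0.0]
ft_force: [-5.4, 0.7, 0.1]
width: 0.0397
grip_force: 40.0
```

Side contact: the cup pushes the tool toward -x, so I'll shift that way.

>>> move_arm([
  {"dx":-0.02,"dy":-0.05,"dz":0,"spin":0},
  {"dx":0,"dy":0,"dz":0,"spin":0},
])

```text
time: 10.1
ee_pos: [0.4971, -0.2508, 0.3127]
eef_rot: [0.832, 0.555, -0.0, 0.0]
ft_force: [-2.9, -0.3, -1.9]
width: 0.0392
grip_force: 40.0
```

Run:
```python
from h import *
to(.4975,-.2508,.148)
```

```text
g [ 0.4971 -0.2508  0.1487] yaw_y -22.64 delta cm [0.01 0.04 0.07] t 10.1 F [-2.87 -0.35 -1.86] w 0.0392 grip 40.0 M [-0.06  0.76 -0.06]
```

>>> move_arm([
  {"dx":-0.02,"dy":-0.05,"dz":0,"spin":0},
  {"dx":0,"dy":0,"dz":0.1,"spin":0},
  {"dx":0,"dy":0,"dz":0,"spin":0},
])

```text
time: 10.4
ee_pos: [0.4968, -0.2507, 0.3122]
eef_rot: [0.832, 0.555, 0.0, 0.0]
ft_force: [-3.9, -0.3, 2.6]
width: 0.0394
grip_force: 40.0
```

>>> move_arm([
  {"dx":-0.01,"dy":-0.03,"dz":0.05,"spin":0},
  {"dx":0,"dy":0,"dz":0,"spin":0},
])

```text
time: 10.6
ee_pos: [0.4967, -0.2507, 0.3122]
eef_rot: [0.832, 0.555, 0.0, 0.001]
ft_force: [-3.7, -0.7, 7.3]
width: 0.0391
grip_force: 40.0
```

>>> move_arm([
  {"dx":-0.02,"dy":-0.05,"dz":0.02,"spin":0},
  {"dx":0,"dy":0,"dz":0,"spin":0},
  {"dx":0,"dy":0,"dz":0,"spin":0},
])

```text
time: 10.9
ee_pos: [0.4964, -0.2507, 0.3121]
eef_rot: [0.832, 0.555, 0.001, 0.001]
ft_force: [-2.3, 0.3, 6.3]
width: 0.039
grip_force: 40.0
```

Run:
```python
from h import *
to(.4965,-.2508,.148)
```

```text
g [ 0.4967 -0.2508  0.1481] yaw_y -22.62 delta cm [-0.01 -0.02  0.01] t 10.9 F [-2.3   0.35  6.28] w 0.039 grip 40.0 M [ 0.05  0.66 -0.02]
```

>>> move_arm([
  {"dx":-0.02,"dy":-0.04,"dz":0.03,"spin":0},
  {"dx":0,"dy":0,"dz":0,"spin":0},
  {"dx":0,"dy":0,"dz":0,"spin":0},
  {"dx":0,"dy":0,"dz":0,"spin":0},
])

```text
time: 11.3
ee_pos: [0.4962, -0.2506, 0.3122]
eef_rot: [0.832, 0.555, 0.001, 0.001]
ft_force: [-1.8, 0.3, 8.4]
width: 0.039
grip_force: 40.0
```

Run:
```python
from h import *
to(.4965,-.2508,.148)
```

```text
g [ 0.4967 -0.2508  0.1482] yaw_y -22.62 delta cm [-0.   -0.02  0.02] t 11.3 F [-1.77  0.27  8.39] w 0.039 grip 40.0 M [ 0.1   0.52 -0.03]
```

>>> move_arm([
  {"dx":0,"dy":0,"dz":0,"spin":-0.03},
  {"dx":0,"dy":0,"dz":0,"spin":-0.04},
  {"dx":0,"dy":0,"dz":0,"spin":-0.04},
  {"dx":0,"dy":0,"dz":0,"spin":-0.04},
  {"dx":0,"dy":0,"dz":0,"spin":0},
])

```text
time: 11.8
ee_pos: [0.4962, -0.2507, 0.3121]
eef_rot: [0.788, 0.616, 0.001, 0.001]
ft_force: [-1.6, -0.1, 7.3]
width: 0.0394
grip_force: 40.0
```

Run:
```python
from h import *
to(.4965,-.2508,.148)
```

```text
g [ 0.4967 -0.2508  0.1481] yaw_y -13.96 delta cm [-0.   -0.02  0.01] t 11.8 F [-1.59 -0.06  7.27] w 0.0394 grip 40.0 M [ 0.12  0.44 -0.12]
```

```bash
cat >> h.py <<'E'
def pointer(f,box):
    im=cv2.imread('pics/'+f); x,y,w,hh=box; h=cv2.cvtColor(im,cv2.COLOR_BGR2HSV)[y:y+hh,x:x+w].astype(int)
    m=(h[...,0]>=4)&(h[...,0]<=15)&(h[...,1]>195)&(h[...,2]>200); v,u=np.nonzero(m)
    if len(u)<3: print(f,'few',len(u)); return
    p=at(f,u.mean()+x,v.mean()+y,.028); d=p[:2]-[.4972,-.2508]
    a=np.arctan2(d[1],d[0])-np.pi-np.radians(-8.3); print(f,len(u),(u.mean()+x,v.mean()+y),'r',np.hypot(*d).round(4),'angle',round(float((a+np.pi)%(2*np.pi)-np.pi),3))
E
python3 - <<'E'
from h import *
snap('side','s3.png');snap('wrist','w5.png');snap('top','t3.png')
for f in('side1.png','s3.png'):pointer(f,(265,320,40,70))
for f in('top1.png','t3.png'):pointer(f,(425,225,55,25))
for f in('w2.png',):pointer(f,(260,120,40,60))
E
```

```text
side1.png 15 (np.float64(282.6666666666667), np.float64(343.06666666666666)) r 0.0494 angle -0.122
s3.png 12 (np.float64(282.25), np.float64(346.75)) r 0.0487 angle 0.007
top1.png 4 (np.float64(457.5), np.float64(237.5)) r 0.0416 angle 0.345
t3.png few 0
w2.png 3 (np.float64(274.6666666666667), np.float64(150.0)) r 0.0549 angle 0.129
```

```bash
sed -i 's/,.028); d=/,.051); d=/' h.py
python3 - <<'E'
from h import *
for f in('side1.png','s3.png'):pointer(f,(265,320,40,70))
for f in('top1.png',):pointer(f,(425,225,55,25))
for f in('w2.png',):pointer(f,(260,120,40,60))
E
```

```text
side1.png 15 (np.float64(282.6666666666667), np.float64(343.06666666666666)) r 0.0458 angle 0.078
s3.png 12 (np.float64(282.25), np.float64(346.75)) r 0.0464 angle 0.211
top1.png 4 (np.float64(457.5), np.float64(237.5)) r 0.0402 angle 0.176
w2.png 3 (np.float64(274.6666666666667), np.float64(150.0)) r 0.0511 angle 0.116
```

>>> move_arm([
  {"dx":0,"dy":0,"dz":0,"spin":-0.04},
  {"dx":0,"dy":0,"dz":0,"spin":-0.04},
  {"dx":0,"dy":0,"dz":0,"spin":-0.04},
  {"dx":0,"dy":0,"dz":0.02,"spin":-0.04},
  {"dx":0,"dy":0,"dz":0,"spin":-0.04},
  {"dx":0,"dy":0,"dz":0,"spin":-0.04},
  {"dx":0,"dy":0,"dz":0,"spin":-0.04},
  {"dx":0,"dy":0,"dz":0,"spin":-0.04},
  {"dx":0,"dy":0,"dz":0,"spin":0},
  {"dx":0,"dy":0,"dz":0,"spin":0},
])

```text
time: 12.95
ee_pos: [0.4961, -0.2507, 0.3121]
eef_rot: [0.68, 0.733, 0.0, 0.001]
ft_force: [-3.5, 1.2, 9.1]
width: 0.0393
grip_force: 40.0
```

Run:
```python
from h import *
to(.4965,-.2508,.148)
snap('side','s4.png');pointer('s4.png',(265,320,60,75))
```

```text
g [ 0.4965 -0.2509  0.1481] yaw_y 4.31 delta cm [ 0.01 -0.    0.01] t 12.95 F [-3.46  1.23  9.1 ] w 0.0393 grip 40.0 M [ 0.16  0.73 -0.1 ]
s4.png 14 (np.float64(285.07142857142856), np.float64(354.42857142857144)) r 0.0445 angle 0.507
```

The pointer followed, at about +0.52, past the mark. Now I'll turn clockwise.

>>> move_arm([
  {"dx":0,"dy":0,"dz":0,"spin":0.03},
  {"dx":0,"dy":0,"dz":0,"spin":0.05},
  {"dx":0,"dy":0,"dz":0,"spin":0.05},
  {"dx":0,"dy":0,"dz":0,"spin":0.05},
  {"dx":0,"dy":0,"dz":0,"spin":0.05},
  {"dx":0,"dy":0,"dz":0,"spin":0.05},
  {"dx":0,"dy":0,"dz":0,"spin":0.05},
  {"dx":0,"dy":0,"dz":0,"spin":0.05},
  {"dx":0,"dy":0,"dz":0,"spin":0.05},
  {"dx":0,"dy":0,"dz":0,"spin":0.05},
  {"dx":0,"dy":0,"dz":0,"spin":0.05},
])

```text
time: 14.1
ee_pos: [0.4962, -0.2506, 0.3121]
eef_rot: [0.849, 0.529, 0.001, 0.001]
ft_force: [-2.0, 0.8, 8.8]
width: 0.0397
grip_force: 40.0
```

Run:
```python
from h import *
to(.4965,-.2508,.148)
snap('side','s5.png');pointer('s5.png',(255,310,70,85))
```

```text
g [ 0.4967 -0.2508  0.1481] yaw_y -26.14 delta cm [-0.01 -0.02  0.01] t 14.1 F [-1.96  0.76  8.81] w 0.0397 grip 40.0 M [0.12 0.55 0.34]
s5.png 17 (np.float64(283.11764705882354), np.float64(340.94117647058823)) r 0.0456 angle -0.001
```

>>> move_arm([
  {"dx":0,"dy":0,"dz":0,"spin":0.05},
  {"dx":0,"dy":0,"dz":0,"spin":0.05},
  {"dx":0,"dy":0,"dz":0,"spin":0.05},
  {"dx":0,"dy":0,"dz":0,"spin":0.05},
  {"dx":0,"dy":0,"dz":0,"spin":0.05},
  {"dx":0,"dy":0,"dz":0,"spin":0.05},
  {"dx":0,"dy":0,"dz":0,"spin":0.05},
  {"dx":0,"dy":0,"dz":0,"spin":0.05},
  {"dx":0,"dy":0,"dz":0,"spin":0.05},
  {"dx":0,"dy":0,"dz":0,"spin":0.05},
  {"dx":0,"dy":0,"dz":0,"spin":0.05},
  {"dx":0,"dy":0,"dz":0,"spin":0},
])

```text
time: 15.35
ee_pos: [0.4963, -0.2507, 0.3121]
eef_rot: [0.96, 0.279, 0.001, 0.001]
ft_force: [-0.6, -0.3, 7.6]
width: 0.0393
grip_force: 40.0
```

Run:
```python
from h import *
to(.4965,-.2508,.148)
a=snap('side','s6.png')['img'];pointer('s6.png',(255,300,70,95))
b=snap('top','t6.png')['img']
cv2.imwrite('pics/crop3.png',np.hstack([cv2.resize(i,(400,400),interpolation=cv2.INTER_CUBIC) for i in(a[290:390,260:360],b[180:260,415:495])])[:,:,::-1])
```

```text
g [ 0.4969 -0.2509  0.1481] yaw_y -57.65 delta cm [-0.03 -0.03  0.01] t 15.35 F [-0.6  -0.28  7.6 ] w 0.0393 grip 40.0 M [0.02 0.36 0.08]
s6.png 3 (np.float64(286.0), np.float64(326.3333333333333)) r 0.0517 angle -0.515
```

View pics/crop3.png

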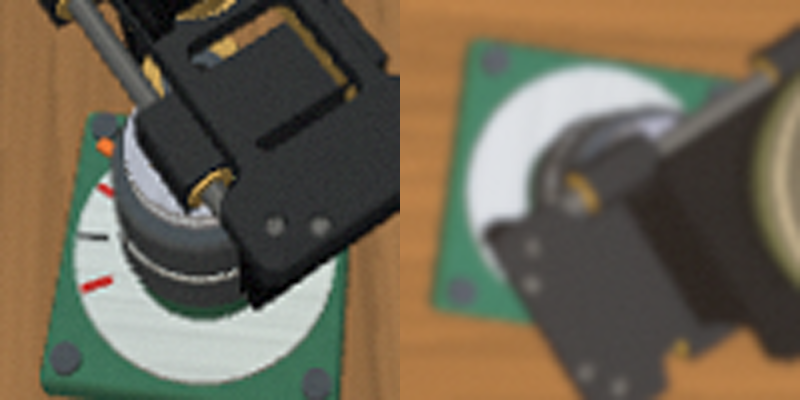

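>>> move_arm([
  {"dx":0,"dy":0,"dz":0,"spin":0.04},
  {"dx":0,"dy":0,"dz":0,"spin":0.04},
  {"dx":0,"dy":0,"dz":0,"spin":0},
  {"dx":0,"dy":0,"dz":0,"spin":0},
  {"dx":0,"dy":0,"dz":-0.04,"spin":0},
  {"dx":0,"dy":0,"dz":-0.04,"spin":0},
  {"dx":0,"dy":0,"dz":0,"spin":0},
])

```text
time: 16.15
ee_pos: [0.4961, -0.2508, 0.3121]
eef_rot: [0.971, 0.241, 0.001, 0.001]
ft_force: [3.8, -1.1, 3.0]
width: 0.0393
grip_force: 40.0
```

Run:
```python
from h import *
to(.4965,-.2508,.148)
snap('side','s7.png');pointer('s7.png',(255,300,70,95))
```

```text
g [ 0.4966 -0.251   0.1481] yaw_y -62.15 delta cm [-0.   -0.02  0.01] t 16.15 F [ 3.78 -1.06  2.99] w 0.0393 grip 40.0 M [-0.48 -0.93 -0.01]
s7.png few 1
```

>>> move_arm([
  {"dx":0,"dy":0,"dz":-0.03,"spin":0},
  {"dx":0,"dy":0,"dz":0,"spin":0},
], squeeze=6)

```text
time: 16.4
ee_pos: [0.4959, -0.2509, 0.312]
eef_rot: [0.971, 0.241, 0.001, 0.001]
ft_force: [5.8, -1.8, 2.4]
width: 0.04
grip_force: 6.0
```

>>> move_arm([
  {"dx":0,"dy":0,"dz":0,"spin":0},
  {"dx":0,"dy":0,"dz":0,"spin":0},
  {"dx":0,"dy":0,"dz":0,"spin":0},
  {"dx":0,"dy":0,"dz":0,"spin":0},
  {"dx":0,"dy":0,"dz":0,"spin":0},
], claw=6.5)

```text
time: 16.9
ee_pos: [0.4952, -0.2506, 0.3114]
eef_rot: [0.971, 0.24, -0.0, -0.0]
ft_force: [0.0, -0.5, 0.2]
width: 0.0637
grip_force: 0.0
```

Run:
```python
from h import *
to(.4965,-.2508,.148)
```

```text
g [ 0.4951 -0.2506  0.1474] yaw_y -62.17 delta cm [ 0.12  0.08 -0.06] t 16.9 F [ 0.01 -0.49  0.19] w 0.0637 grip 0.0 M [-0.08  0.01  0.02]
```

Released, with no contact force. I'll lift straight up and look.

>>> move_arm([
  {"dx":0,"dy":0,"dz":-1,"spin":0},
  {"dx":0,"dy":0,"dz":-2,"spin":0},
  {"dx":0,"dy":0,"dz":-4,"spin":0},
  {"dx":0,"dy":0,"dz":-4,"spin":0},
  {"dx":-3,"dy":0,"dz":-2,"spin":0},
  {"dx":-4,"dy":0,"dz":0,"spin":0},
  {"dx":-4,"dy":0,"dz":0,"spin":0},
  {"dx":-4,"dy":0,"dz":0,"spin":0},
  {"dx":0,"dy":0,"dz":0,"spin":0},
  {"dx":0,"dy":0,"dz":0,"spin":0},
])

```text
time: 17.9
ee_pos: [0.3622, -0.3209, 0.4426]
eef_rot: [0.971, 0.24, 0.0, 0.001]
ft_force: [-0.1, -0.0, 0.1]
width: 0.0646
grip_force: 0.0
```

Run:
```python
from h import *
to(.4965,-.2508,.148)
a=snap('side','s8.png')['img'];pointer('s8.png',(255,300,70,95))
b=snap('wrist','w8.png')['img']
cv2.imwrite('pics/crop4.png',np.hstack([cv2.resize(a[250:390,240:380],(400,400),interpolation=cv2.INTER_CUBIC),cv2.resize(b,(400,250))[:,:] if 0 else cv2.resize(b[:,120:520],(400,400))])[:,:,::-1])
```

```text
g [ 0.3623 -0.3211  0.2786] yaw_y -62.27 delta cm [1.514e+01 1.000e-02 1.306e+01] t 17.9 F [-0.12 -0.    0.06] w 0.0646 grip 0.0 M [ 0.05 -0.07 -0.01]
s8.png few 2
```

View pics/crop4.png

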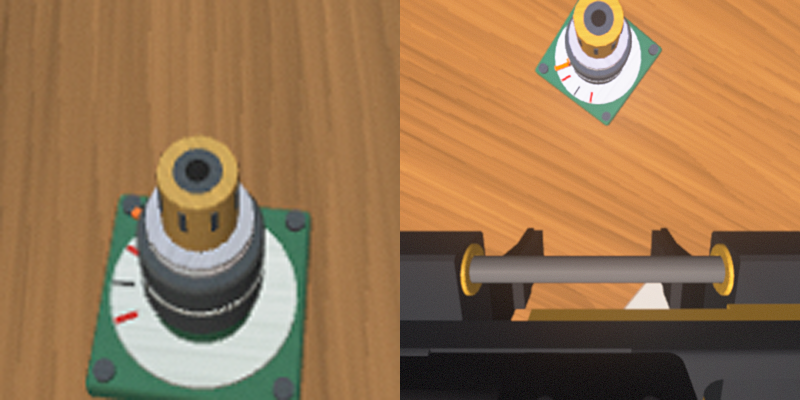

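The holder stands upright and home in the socket, released, with the pointer beyond the clockwise red mark. I'm handing it in.

```bash
python3 -c "
from bench import job
print(job.close_job())"
```

```text
the job is handed in; nothing more can be done
None
```

The brass-nut holder is seated upright in the green stand's socket and released; pressed down with about 12 N, it turned the pointer past the anticlockwise red mark and then the clockwise one, and the job is handed in (no score came back).

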